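Free the clamped toddler dish and offer it turned, mandarin centred

TASK

Turn the black knob on the dish holder a little at a time until the clamp's pointer lines up with the mark beside it, which frees the dished bamboo plate, and leave the pointer there. Then take the plate by one of its two upright handles, lift it straight up about 10 cm and only then turn it a quarter turn (either way) about its own middle, keeping it level above its holder with the mandarin resting untouched in its centre. Finish while still holding the plate up there, level and still, never put down or let go, with the bowl, cup, snack container and spoon left where they were.

Things in the scene. Friction and masses are not known exactly. Their poses are not given: they have to be found in the camera images.
- holder: Dish holder standing fixed on the high chair tray: aluminium base plate 120 x 255 x 8 mm. Origin on its underside (12 mm above the table), below the middle of the plate as it starts; z up. Its +y axis points from the plate to the clamp and the knob, its x axis is level along the line of the plate's two handles as they start. The base reaches from y = -60 to y = +195 mm; its top is at z = 8 mm. It stays where it is through the job, but it lies differently each time.
- knob_grip (a point): Point on the vertical axis of the round black knob, at the height to grip it (61 mm above the holder's origin; x = -16, y = 152 mm in the holder's frame). The knob is a fluted cylinder 40 mm in diameter, 45 mm tall, its top 13 mm above this point and its foot 32 mm below; beneath it is a 50 x 50 mm block whose top is 36 mm below this point. Being round it can be gripped at any angle and regripped.
- knob (a joint): Knob angle (rad). It grows as the knob turns clockwise seen from above, range 0 to 3.4; it starts somewhere between 0 and 0.6 and has to go to 2.6, where the pointer meets the mark. It stays where it is left (friction about 0.04 N m). Each radian draws the clamp 10 mm away from the plate.
- pointer (a point): Tip of the clamp's thin black pointer (4 mm wide), which slides with the clamp along the holder's +y as the knob is turned clockwise from above, 10 mm per rad. The clamp is a steel hook that reaches over the plate's brim, its top 35 mm above the holder's origin; with the pointer at the mark its tip is 10 mm clear of the brim.
- mark (a point): The fixed mark: end of a black upright line 4 mm wide on the holder, next to the pointer's path (x = 34, y = 124, z = 20 mm in the holder's frame). Its axes are parallel to the holder's. The pointer is aligned when it has the same y in the holder's frame as the mark; then pointer and mark lie end to end.
- dish: The dished bamboo plate, 156 mm in diameter, brim top 18 mm above its underside, about 150 g. Origin at the centre of its underside, z up; the two handles stand on its x axis. It starts on the holder's base plate (origin 8 mm above the holder's origin), x axis along the holder's x. Only the clamp hook holds it down; it is otherwise loose.
- dish_mid (a point): Centre of the plate's hollow, on its upper surface, 4 mm above its underside. The hollow rises gently from here: 2 mm at radius 26 mm, 6.5 mm at 44 mm, 14 mm at 64 mm, so the mandarin rolls out of centre if the plate tilts or is jerked.
- handle_a (a point): Grip point of the handle on the plate's +x side, 85 mm from the plate's axis and 50 mm above its underside. The handle is an upright wooden block: 16 mm thick (along the plate's y, the way to close on it), 34 mm long along the plate's x, its top 17 mm above this point; the brim is 32 mm below this point.
- handle_b (a point): The same on the plate's -x side.
- mandarin_center (a point): Centre of the loose mandarin, a ball 42 mm in diameter, 45 g, that rests in the middle of the plate (centre 25 mm above the plate's underside).
- bowl: Bystander: silicone bowl 110 mm wide, 45 mm high, on the tray. Origin under its centre.
- cup: Bystander: steel sippy cup with white lid and spout, 68 mm wide, 105 mm high, on the tray. Origin under its centre.
- snack: Bystander: shut snack container 104 x 76 x 48 mm, on the tray. Origin under its centre.
- spoon: Bystander: bamboo spoon 133 mm long, 8 mm high, lying on the tray along the far edge.

How it is judged:
By the outcome, as a careful person would: the job done as asked, in the order asked, and still so for the second after the job is handed in, while the arm keeps its last pose, push and grip.
It also fails if it takes over 61 s, if anything falls off the work surface, if the arm or the gripper's body presses on something with over 40 N, if the wrist force passes 120 N, or if a joint passes its speed limit or range.

ROBOT

A 7-joint arm with a two-finger parallel gripper is mounted at the origin on the work surface. World frame = base frame: x ahead of the robot, y to its left, z up, the work surface at z = 0. Lengths are in m, angles in rad, forces in N, time in s.
With the tool pointing down it reaches from about 0.425 to 0.875 m from the base axis. Payload 8.4 kg.
Tool frame: the origin (TCP) lies midway between the tips of the shut fingers; the grasp point (between the pads) lies behind it (arm.hold_point_z is the z of the grasp point in the tool frame, in m); z points along the fingers, y is the line along which they close (so a half turn about z gives the same grasp; the last joint's range is limited). The gripper opens to 85 mm and grips with 20 to 120 N. Pads are 22 mm wide; open, the fingers measure 114 mm over their backs; the gripper's body (76 mm by 85 mm) begins 54 mm behind the grasp point. The pads swing forward as they close: fully open they stand 13 mm farther back than shut.
Start: joints at [-1.256, 0.333, 0.04, 1.465, -0.013, 1.343, -0.059], TCP at [0.261, 0.595, 0.231] pointing down, gripper open.
Joint ranges: [-2.58, 2.58], [-0.38, 2.09], [-1.3, 1.39], [0.25, 2.4], [-1.5, 4.64], [0.08, 2.09], [-2.65, 2.65]. Speed limits (rad/s): [2.22, 2.22, 2.79, 2.79, 3.14, 3.14, 3.14].

INTERFACE

Orientations are given as a rotation vector (axis times angle).
In Python, from plant import arm, optics gives the robot as it stands. The module is installed in compiled form; this text tells all that it offers.
- The arm moves only by the tool arm_command, never from a script. Its argument "plan" is a list that holds one entry, the list of rows, each a list of 5 numbers: the shift along the world's x, y, z in units of 60 mm (1.0 is 60 mm), then the turn about the world's z in units of 5 degrees (1.0 is 5 degrees), then the gripper command: -1 is fully open, 1 is shut, values between are in proportion. In form: [[[x, y, z, turn, grip], ...]]. A call has 1 to 8 rows; each row is the pose to reach, as a shift and turn from the pose commanded when the call began; what a row does not reach only later rows make up. A row lasts 1/8 s, in which the tool goes at most 62.5 mm and 10.7 degrees, less where a joint would pass 70% of its speed; a pose out of reach is approached as far as the arm can. A call with a gripper value outside its range is refused whole. The fingers move at their own pace and stop on an object; the grip force is fixed at half the most. Time passes only in rows, so rows that repeat a pose let the fingers close. It gives the time, the measured TCP pose, the force, the opening and the grip force at its end, in the units of the state.
- arm.sense(): the state, without advancing time (a new reading comes with each control period).
- optics.get_image(name): name is "scene" or "top" or "wrist"; returns a dict with "color" (400x640x3 uint8, red, green, blue), "range_z" (400x640 float32, m along the optical axis (not along the pixel's ray), 0 where there is no reading), "vertical_fov" (degrees; the focal length in pixels is half the picture's height over the tangent of half this angle, whatever the lens; pixels are square), "cx", "cy" (the principal point, pixels), "k1" (the pictures are not rectified: a ray, as slopes to the right and down, at radius r is drawn at 1 + k1 r^2 times it, then the intrinsics apply), "cam_to_world" (4x4, takes a point from camera to world coordinates); the wrist camera has in their place "hand_eye" (4x4, takes a point from camera to tool coordinates, whose origin is the TCP and whose axes are the flange's). Camera axes: x right, y up, looking along -z (the intrinsics and any distortion apply to the point x, -y, -z); pixel columns grow to the right and rows downward; lengths in m; the calibration is good to about 2 mm. A picture is of the moment at which its call begins: read the wrist's pose just before it.
- arm.finish_job(): hands the job in; it is judged then, once.
The state is a dict: "time_s": time; "joints": joint angles; "joint_vel": joint speeds; "tau": joint torques, N m; "position": TCP position; "eef_rot": TCP orientation; "contact_force": force on the tool from outside, world axes, zero at the start; "ft_torque": the same for the moment, N m; "width": opening from 0.0 (shut) to 1.0 (fully open); "grasp_force": force on a finger pad.
Only numpy, scipy, OpenCV 4.12 (cv2) and the standard library are available. Lean on these libraries where they do the work, as an engineer would, in place of code of your own. Each camera call takes 0.05 s, during which the arm holds its last target. There are 200 camera calls.

## Working session

There is one attempt and no reset: what is moved stays moved. The work goes in short steps, Python scripts to look and compute and a tool call to move; the robot and the scene stay as the last step left them, time stands still between calls to the robot, and variables do not carry over. Pictures are saved under pics/ and viewed, at most 10 in all, crops included, and the job is handed in when it is done.

Besides the shell and the picture viewer there is one more tool, called after "Emit:" in YAML: its name, and indented under it one key for each argument. arm_command: Moves the arm, as the interface text tells. Its arguments: {"type":"object","properties":{"plan":{"type":"array","items":{"type":"array","items":{"type":"array","items":{"type":"number"}}}}},"required":["plan"]}

```bash
mkdir -p pics; cat > h.py <<'E'
import numpy as np, cv2
from scipy.spatial.transform import Rotation as R
from plant import arm, optics
def shot(name):
    s=arm.sense(); d=optics.get_image(name)
    if 'cam_to_world' in d: T=np.array(d['cam_to_world'])
    else:
        W=np.eye(4); W[:3,:3]=R.from_rotvec(s['eef_rot']).as_matrix(); W[:3,3]=s['position']; T=W@np.array(d['hand_eye'])
    d['T']=T; d['f']=200/np.tan(np.radians(d['vertical_fov'])/2)
    return d
def ray(d,uv):
    uv=np.atleast_2d(np.array(uv,float)); K=np.array([[d['f'],0,d['cx']],[0,d['f'],d['cy']],[0,0,1]])
    p=cv2.undistortPoints(uv[:,None],K,np.array([d['k1'],0,0,0.]))[:,0]
    v=np.c_[p[:,0],-p[:,1],-np.ones(len(p))]
    return d['T'][:3,3], v@d['T'][:3,:3].T
def plane(d,uv,z):
    o,v=ray(d,uv); return o+v*((z-o[2])/v[:,2])[:,None]
def proj(d,P):
    q=(np.atleast_2d(P)-d['T'][:3,3])@d['T'][:3,:3]; a=q[:,0]/-q[:,2]; b=-q[:,1]/-q[:,2]
    k=1+d['k1']*(a*a+b*b); return np.c_[a*k*d['f']+d['cx'],b*k*d['f']+d['cy']]
def cloud(d):
    v,u=np.mgrid[:400,:640]; o,r=ray(d,np.c_[u.ravel(),v.ravel()]); return (o+r*d['range_z'].ravel()[:,None]).reshape(400,640,3)
def save(d,n,crop=None,s=1):
    im=d['color'][...,::-1]
    if crop: x0,y0,x1,y1=crop; im=im[y0:y1,x0:x1]
    cv2.imwrite('pics/'+n+'.png',cv2.resize(im,None,fx=s,fy=s,interpolation=cv2.INTER_CUBIC))
E
python3 - <<'E'
from h import *
import pickle
s=arm.sense(); print(s, arm.hold_point_z)
a=shot('top'); b=shot('scene')
pickle.dump((a,b),open('v0.pkl','wb'))
save(a,'top0'); save(b,'scene0')
print(a['T'],a['f'],b['T'])
E
```

```text
{'time_s': 0.0, 'joints': array([-1.25617979,  0.33391978,  0.03988435,  1.46629217, -0.01343165,
        1.34331456, -0.05849592]), 'joint_vel': array([-5.03357743e-04, -5.89014623e-05, -8.81642687e-04,  3.11997061e-03,
        5.72510259e-04, -2.46034493e-05, -9.33168241e-04]), 'tau': array([-7.12322822e-05, -6.58547330e+01,  1.36494499e+00, -4.05555117e+01,
        1.66020531e-02,  1.24539671e-02, -4.01420294e-06]), 'position': array([0.26120247, 0.5946928 , 0.23040545]), 'eef_rot': array([-6.45387139e-01, -3.07432135e+00,  2.58784317e-03]), 'contact_force': array([ 0.30949693, -0.34363957, -0.49010592]), 'ft_torque': array([-0.03027434,  0.02012809,  0.03231395]), 'grasp_force': 0.0, 'width': 0.9990045791018946} -0.0187
[[ 0.02636858  0.98756119 -0.15500838  0.44616855]
 [-0.9991763   0.03082179  0.02639566  0.08941611]
 [ 0.03084497  0.15418468  0.98756047  0.93950856]
 [ 0.          0.          0.          1.        ]] 382.96470682314555 [[ 0.00860424 -0.78070408  0.62484167  1.05838538]
 [ 0.99989025  0.01425333  0.00403996  0.07487039]
 [-0.01206009  0.62473834  0.78074104  0.6936123 ]
 [ 0.          0.          0.          1.        ]]
```

View pics/top0.png

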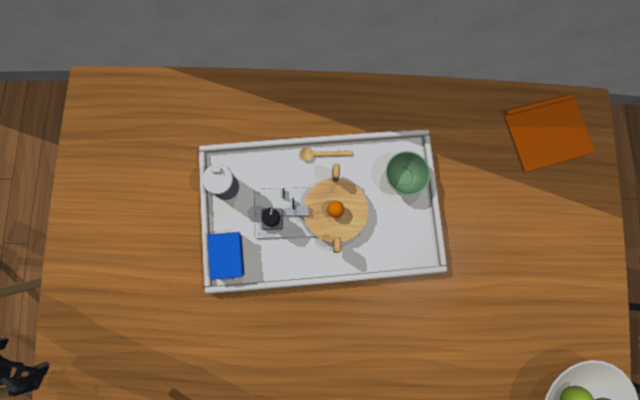

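View pics/scene0.png

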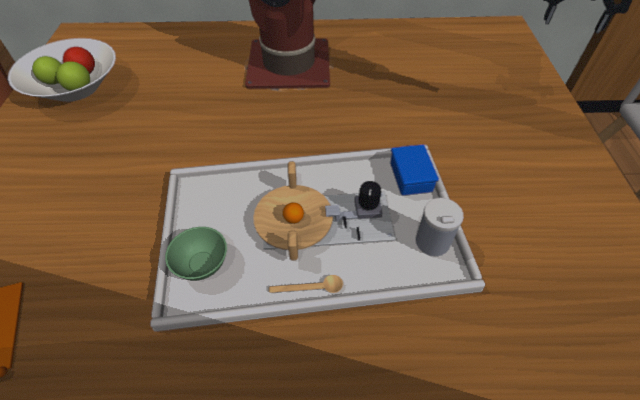

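The top view shows the mandarin at (336,209), the handles at (336,172) and (337,244), the knob at (271,217), and the pointer and mark near (293,203) and (285,193). The scene view agrees with this. The blue snack box and the cup stand near the knob.

```bash
python3 - <<'E'
from h import *
import pickle
a,b=pickle.load(open('v0.pkl','rb'))
for n,d in (('top',a),('scene',b)):
    C=cloud(d); hsv=cv2.cvtColor(d['color'],cv2.COLOR_RGB2HSV)
    near=(abs(C[...,0]-.6)<.3)&(abs(C[...,1]-.1)<.3)
    def blobs(m,z,t,amin=12):
        k,l,st,ce=cv2.connectedComponentsWithStats((m&near).astype(np.uint8))
        for i in range(1,k):
            if st[i,4]>=amin: P=C[l==i]; print(n,t,st[i,4],ce[i].round(1),'plane',plane(d,ce[i],z)[0,:2].round(4),'cloud med',np.median(P,0).round(4),'mid',((P.min(0)+P.max(0))/2).round(4))
    m=(hsv[...,0]<12)&(hsv[...,1]>200)&(hsv[...,2]>120); blobs(m,.045,'mandarin',30)
    blobs((C[...,2]>.076)&(C[...,2]<.1),.083,'high')
    blobs((hsv[...,2]<45)&(C[...,2]<.1),.03,'black',8)
E
```

```text
top high 99 [336.  170.3] plane [0.6572 0.0311] cloud med [0.6567 0.0313 0.0862] mid [0.6576 0.0311 0.0833]
top high 66 [227.9 188.2] plane [0.6074 0.2759] cloud med [0.6028 0.2713 0.0868] mid [0.6147 0.2853 0.0871]
top high 265 [269.6 215.9] plane [0.5471 0.1783] cloud med [0.5466 0.1779 0.0862] mid [0.5471 0.1779 0.0836]
top high 105 [337.  244.3] plane [0.4879 0.0254] cloud med [0.4882 0.0256 0.0861] mid [0.4875 0.0255 0.0839]
top black 214 [270.7 217.9] plane [0.5488 0.1808] cloud med [0.5421 0.1746 0.086 ] mid [0.5446 0.1753 0.0696]
scene high 115 [290.6 168.7] plane [0.4902 0.0237] cloud med [0.4936 0.0244 0.086 ] mid [0.4886 0.0235 0.0831]
scene high 332 [369.6 190. ] plane [0.5488 0.1766] cloud med [0.551  0.1761 0.086 ] mid [0.5481 0.1767 0.0828]
scene high 296 [436.7 230.1] plane [0.6434 0.2865] cloud med [0.6504 0.2817 0.0872] mid [0.6342 0.2933 0.088 ]
scene high 168 [291.5 239.7] plane [0.6594 0.0301] cloud med [0.661  0.0302 0.0861] mid [0.6586 0.03   0.0826]
scene black 472 [369.2 195.6] plane [0.5195 0.1832] cloud med [0.5591 0.1757 0.0817] mid [0.5495 0.1768 0.0666]
scene black 17 [344.4 220.8] plane [0.5823 0.1288] cloud med [0.5834 0.1284 0.0325] mid [0.5858 0.1283 0.0322]
scene black 13 [358.  233.8] plane [0.6134 0.1533] cloud med [0.6165 0.1531 0.032 ] mid [0.6132 0.1532 0.0302]
```

Emit:
arm_command:
  plan:
    - [[0.6,-0.87,0,0.5,-1],[1.2,-1.74,0,1,-1],[1.8,-2.6,0,1.5,-1],[2.4,-3.5,0,2,-1],[3,-4.35,0,2.5,-1],[3.6,-5.2,0,3,-1],[4.2,-6.1,0,3.5,-1],[4.6,-6.7,0,4,-0.5]]

```text
time_s: 1.1
position: [0.5384, 0.1904, 0.2312]
eef_rot: [-0.102, -3.14, 0.001]
contact_force: [-0.8, 0.3, -0.0]
width: 0.818
grasp_force: 0.0
```

Emit:
arm_command:
  plan:
    - [[0.18,-0.25,0,0,-0.5],[0.18,-0.25,0,0,-0.5],[0.18,-0.25,0,0,-0.5]]

```text
time_s: 1.48
position: [0.5472, 0.1803, 0.231]
eef_rot: [-0.098, -3.139, -0.001]
contact_force: [-0.7, 0.3, -0.1]
width: 0.746
grasp_force: 0.0
```

```bash
python3 - <<'E'
from h import *
import pickle
s=arm.sense(); print(s['time_s'],s['position'],R.from_rotvec(s['eef_rot']).as_matrix().round(3).tolist(),s['joints'].round(3),s['width'])
w=shot('wrist'); pickle.dump(w,open('w1.pkl','wb')); save(w,'w1'); print(w['T'].round(3).tolist())
E
```

```text
1.475 [0.54715379 0.18025078 0.23103915] [[-0.998, 0.062, -0.001], [0.062, 0.998, 0.001], [0.001, 0.0, -1.0]] [-0.674  0.184  0.321  1.664 -0.061  1.304  1.166] 0.7458721029615976
[[0.061, -0.946, -0.317, 0.465], [0.998, 0.059, 0.018, 0.186], [0.002, -0.317, 0.948, 0.374], [0.0, 0.0, 0.0, 1.0]]
```

View pics/w1.png

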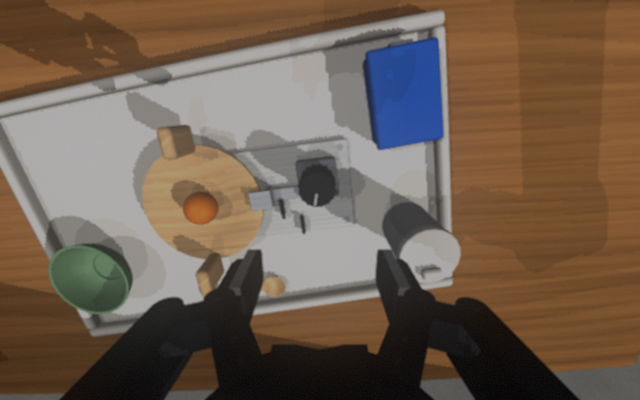

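The wrist view shows the knob at (317,180), the pointer at (282,208), the mark at (303,224), the mandarin at (201,208), and the handles at (175,141) and (209,272).

```bash
cat > m.py <<'E'
from h import *
def blobs(d,m,C):
    k,l,st,ce=cv2.connectedComponentsWithStats(m.astype(np.uint8))
    return [(st[i,4],ce[i],C[l==i]) for i in range(1,k) if st[i,4]>=10]
def pm(d,c,S):   # pointer/mark dark lines in holder frame: c centre, S = angle
    C=cloud(d); hsv=cv2.cvtColor(d['color'],cv2.COLOR_RGB2HSV)
    ex=np.array([np.cos(S),np.sin(S)]); ey=np.array([-ex[1],ex[0]])
    P=plane(d,np.c_[np.tile(np.arange(640),400),np.repeat(np.arange(400),640)],.032)[:,:2].reshape(400,640,2)-c
    X=P@ex; Y=P@ey
    m=(X>.001)&(X<.07)&(Y>.08)&(Y<.15)&(hsv[...,2]<60)
    for a,ce,_ in blobs(d,m,C):
        k=cv2.connectedComponents(m.astype(np.uint8))[1]; i=k[int(round(ce[1])),int(round(ce[0]))]; q=k==i
        print('dark',a,ce.round(1),'x',X[q].min().round(4),X[q].max().round(4),'y',Y[q].mean().round(4),'z',np.median(C[q][:,2]).round(4))
E
python3 - <<'E'
from m import *
import pickle
w=pickle.load(open('w1.pkl','rb')); C=cloud(w)
near=(abs(C[...,0]-.57)<.13)&(abs(C[...,1]-.1)<.13)
for a,ce,P in blobs(w,near&(C[...,2]>.076)&(C[...,2]<.1),C):
    print('high',a,ce.round(1),np.median(P,0).round(4),((P.min(0)+P.max(0))/2).round(4), plane(w,ce,.0865)[0].round(4))
c=np.array([.5735,.0277]); 
for S in (2.,3.,4.): print(S); pm(w,c,np.radians(S))
a,b=pickle.load(open('v0.pkl','rb'))
print('scene');pm(b,c,np.radians(3))
snack=cv2.cvtColor(w['color'],cv2.COLOR_RGB2HSV); q=(snack[...,0]>105)&(snack[...,0]<125)&(snack[...,1]>180)&(C[...,2]>.05)
print('snack',C[q].min(0),C[q].max(0))
E
```

```text
high 570 [168.1 142.3] [0.4864 0.0292 0.0862] [0.4874 0.0266 0.0827] [0.4865 0.0291 0.0865]
high 1099 [317.3 187.8] [0.5447 0.1794 0.0861] [0.5467 0.1792 0.0822] [0.5446 0.1794 0.0865]
high 373 [204.4 280.6] [0.6537 0.0342 0.0859] [0.6566 0.032  0.0826] [0.6529 0.0345 0.0865]
2.0
dark 64 [308.5 199.1] x 0.001 0.0124 y 0.1381 z 0.0862
dark 30 [281.5 206.1] x 0.003 0.0227 y 0.1018 z 0.0322
dark 19 [302.2 221.5] x 0.0279 0.0453 y 0.1262 z 0.0319
3.0
dark 87 [308.2 198. ] x 0.001 0.0149 y 0.1377 z 0.0863
dark 30 [281.5 206.1] x 0.0048 0.0245 y 0.1016 z 0.0322
dark 19 [302.2 221.5] x 0.03 0.0475 y 0.1255 z 0.0319
4.0
dark 114 [308.2 196.8] x 0.0011 0.0173 y 0.1378 z 0.0862
dark 30 [281.5 206.1] x 0.0065 0.0263 y 0.1013 z 0.0322
dark 19 [302.2 221.5] x 0.0322 0.0497 y 0.1248 z 0.0319
scene
dark 20 [344.3 220.8] x 0.0062 0.028 y 0.1002 z 0.0322
dark 24 [358.  233.5] x 0.0343 0.0596 y 0.1232 z 0.0321
snack [0.4031259  0.18558079 0.05792648] [0.5380617  0.32015272 0.37402706]
```

Emit:
arm_command:
  plan:
    - [[-0.02,-0.02,-0.7,0,-0.5],[-0.02,-0.02,-1.4,0,-0.5],[-0.02,-0.02,-2.1,0,-0.5],[-0.02,-0.02,-2.6,0,-0.5],[-0.02,-0.02,-2.93,0,-0.5],[-0.02,-0.02,-2.93,0,-0.5],[-0.02,-0.02,-2.93,0,0.3],[-0.02,-0.02,-2.93,0,1]]

```text
time_s: 2.52
position: [0.5474, 0.1778, 0.057]
eef_rot: [0.101, 3.139, 0.002]
contact_force: [-1.2, 0.7, 3.1]
width: 0.448
grasp_force: 59.9
```

Emit:
arm_command:
  plan:
    - [[0,0,0,0,1],[0,0,0,0,1],[0,0,0,0,1],[0,0,0,0,1]]

```text
time_s: 3.02
position: [0.5475, 0.1778, 0.057]
eef_rot: [0.101, 3.139, 0.002]
contact_force: [-2.2, 0.6, 6.4]
width: 0.454
grasp_force: 60.0
```

Gripped. I'll turn clockwise 40° gradually.

Emit:
arm_command:
  plan:
    - [[0,0,0,-1,1],[0,0,0,-2,1],[0,0,0,-3,1],[0,0,0,-4,1],[0,0,0,-5,1],[0,0,0,-6,1],[0,0,0,-7,1],[0,0,0,-8,1]]

```text
time_s: 4.03
position: [0.5473, 0.1776, 0.0569]
eef_rot: [1.173, 2.914, 0.003]
contact_force: [-2.7, -0.7, 7.9]
width: 0.45
grasp_force: 60.0
```

```bash
python3 - <<'E'
from m import *
s=arm.sense(); print(s['joints'].round(3),s['ft_torque'],R.from_rotvec(s['eef_rot']).as_matrix()[:,1])
c=np.array([.5735,.0277])
for n in ('wrist','scene','top'):
    d=shot(n); print(n); pm(d,c,np.radians(3)); 
    if n=='wrist': save(d,'w2')
E
```

```text
[-0.749  0.357  0.428  1.859 -0.179  0.962  0.563] [-0.06084013  0.77228908  0.08592801] [0.69277752 0.72114946 0.00166177]
wrist
dark 4455 [346.  304.6] x 0.001 0.07 y 0.1259 z 0.0868
dark 20 [276.  316.7] x 0.0013 0.0043 y 0.0827 z 0.0958
scene
dark 19 [348.  220.8] x 0.0066 0.0285 y 0.1074 z 0.0329
dark 20 [357.9 233.2] x 0.0343 0.0574 y 0.1231 z 0.0326
top
dark 31 [284.  198.4] x 0.0012 0.0597 y 0.122 z 0.4446
```

View pics/w2.png

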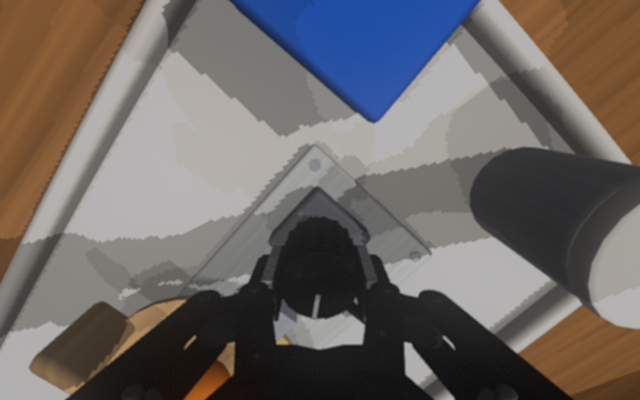

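The knob is held at (315,270) and turns with the tool. The scene view tracks the pointer at (348,221) against the mark at (358,233). About 16 mm (90°) is left.

Emit:
arm_command:
  plan:
    - [[0,0,0,-1,1],[0,0,0,-2,1],[0,0,0,-3,1],[0,0,0,-4,1],[0,0,0,-5,1],[0,0,0,-6,1],[0,0,0,-7,1],[0,0,0,-8,1]]

```text
time_s: 5.18
position: [0.5471, 0.1774, 0.057]
eef_rot: [-2.099, -2.337, -0.002]
contact_force: [-5.5, -0.6, 10.6]
width: 0.454
grasp_force: 60.2
```

Emit:
arm_command:
  plan:
    - [[0,0,0,-1,1],[0,0,0,-2,1],[0,0,0,-3,1],[0,0,0,-4,1],[0,0,0,-5,1],[0,0,0,-6,1],[0,0,0,-7,1],[0,0,0,-7,1]]

```text
time_s: 6.18
position: [0.547, 0.1775, 0.0569]
eef_rot: [-2.703, -1.599, -0.001]
contact_force: [-6.4, -1.4, 11.9]
width: 0.451
grasp_force: 60.6
```

```bash
python3 - <<'E'
from m import *
s=arm.sense(); print(s['joints'].round(3),s['ft_torque'],R.from_rotvec(s['eef_rot']).as_matrix()[:,1])
c=np.array([.5735,.0277])
d=shot('scene'); pm(d,c,np.radians(3)); save(d,'s2',(300,170,420,260),6)
E
```

```text
[-0.956  0.402  0.688  1.868 -0.306  0.978 -0.635] [-0.16824862  1.29124927 -0.04926103] [ 8.76562737e-01 -4.81286938e-01 -8.06449116e-04]
dark 45 [356.4 227. ] x -0.96 0.3605 y 0.0572 z 0.0011
```

View pics/s2.png

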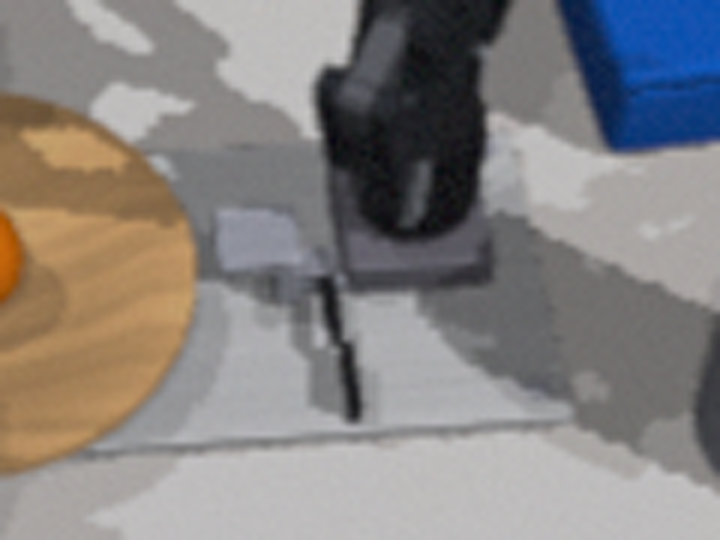

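The pointer (crop 330,305) now nearly meets the mark (crop 350,385), but stays slightly to the plate side of it. I'll measure the offset.

```bash
cat > off.py <<'E'
from h import *
# subpixel darkness-weighted y (holder) of the pointer and mark per row in the scene view
d=shot('scene'); g=255-cv2.cvtColor(d['color'],cv2.COLOR_RGB2GRAY).astype(float)
c=np.array([.5735,.0277]); S=np.radians(3); ex=np.array([np.cos(S),np.sin(S)]); ey=np.array([-ex[1],ex[0]])
for v in range(216,243):
    u=np.arange(335,370); P=plane(d,np.c_[u,0*u+v],.032)[:,:2]-c
    X=P@ex;Y=P@ey; k=g[v,335:370]; q=np.maximum(k-170,0)
    if q.sum()>20: i=q.argmax(); w=q[max(i-2,0):i+3]; print(v,335+i,int(k.max()),'x',X[i].round(4),'y',((w*Y[max(i-2,0):i+3]).sum()/w.sum()).round(4))
E
python3 off.py
```

```text
216 354 215 x 0.0053 y 0.1198
217 354 231 x 0.0077 y 0.1198
218 354 231 x 0.0101 y 0.1199
219 354 220 x 0.0126 y 0.1206
220 355 225 x 0.0151 y 0.1206
221 355 225 x 0.0175 y 0.1203
222 355 224 x 0.0199 y 0.1202
223 355 229 x 0.0223 y 0.1205
224 355 219 x 0.0246 y 0.1209
225 355 200 x 0.027 y 0.1208
226 356 199 x 0.0295 y 0.121
227 357 206 x 0.0319 y 0.1225
228 357 210 x 0.0343 y 0.1236
229 357 221 x 0.0366 y 0.1234
230 357 222 x 0.0389 y 0.1231
231 358 219 x 0.0414 y 0.123
232 358 228 x 0.0437 y 0.123
233 358 225 x 0.0459 y 0.1228
234 358 228 x 0.0482 y 0.1233
235 358 224 x 0.0505 y 0.1234
236 358 223 x 0.0528 y 0.1233
237 359 221 x 0.0552 y 0.1231
238 359 216 x 0.0574 y 0.1229
239 359 197 x 0.0596 y 0.1226
```

Emit:
arm_command:
  plan:
    - [[0,0,0,-1,1],[0,0,0,-2,1],[0,0,0,-2.8,1],[0,0,0,-2.8,1]]

```text
time_s: 6.78
position: [0.5469, 0.1776, 0.0569]
eef_rot: [-2.877, -1.258, -0.001]
contact_force: [-5.8, -0.7, 12.0]
width: 0.452
grasp_force: 60.7
```

```bash
python3 off.py; python3 -c "
from h import *
s=arm.sense();print(R.from_rotvec(s['eef_rot']).as_matrix()[:,1])"
```

```text
216 356 225 x 0.0056 y 0.1241
217 355 233 x 0.0079 y 0.1228
218 356 227 x 0.0104 y 0.1234
219 356 222 x 0.0128 y 0.1229
220 356 221 x 0.0152 y 0.1228
221 356 224 x 0.0176 y 0.123
222 356 230 x 0.02 y 0.1229
223 356 226 x 0.0224 y 0.1228
224 356 213 x 0.0248 y 0.123
225 357 212 x 0.0273 y 0.1232
226 357 215 x 0.0296 y 0.1231
227 357 212 x 0.0319 y 0.1235
228 357 206 x 0.0343 y 0.1236
229 357 215 x 0.0366 y 0.1234
230 357 220 x 0.0389 y 0.1231
231 358 220 x 0.0414 y 0.1229
232 358 227 x 0.0437 y 0.123
233 358 220 x 0.0459 y 0.1228
234 358 228 x 0.0482 y 0.1233
235 358 225 x 0.0505 y 0.1235
236 358 221 x 0.0528 y 0.1233
237 359 222 x 0.0552 y 0.1232
238 359 216 x 0.0574 y 0.1229
239 359 197 x 0.0596 y 0.1226
[ 0.73484087 -0.67823819 -0.0013596 ]
```

Aligned (0.1230 against 0.1231). I'll let go of the knob and rise.

Emit:
arm_command:
  plan:
    - [[0,0,0,0,0.3],[0,0,0,0,-0.2],[0,0,0,0,-0.5],[0,0,0,0,-0.5],[0,0,0.6,0,-0.5],[0,0,1.4,0,-0.5],[0,0,2.2,0,-0.5],[0,0,2.6,0,-0.5]]

```text
time_s: 7.82
position: [0.5479, 0.1769, 0.2142]
eef_rot: [-2.878, -1.259, -0.005]
contact_force: [0.6, -0.8, -0.4]
width: 0.751
grasp_force: 0.0
```

Emit:
arm_command:
  plan:
    - [[-0.2,-0.6,0,-1.5,-0.5],[-0.4,-1.2,0,-3,-0.5],[-0.6,-1.8,0,-4.5,-0.5],[-0.8,-2.3,0,-6,-0.5],[-0.95,-2.5,0,-7.5,-0.5],[-0.95,-2.5,0,-8.8,-0.5],[-0.95,-2.5,0,-8.8,-0.5],[-0.95,-2.5,0,-8.8,-0.5]]

```text
time_s: 8.82
position: [0.49, 0.027, 0.2115]
eef_rot: [3.14, 0.094, 0.0]
contact_force: [0.2, -0.5, 0.0]
width: 0.748
grasp_force: 0.0
```

```bash
python3 off.py | awk 'NR%3==0'; python3 - <<'E'
from m import *
s=arm.sense(); y=R.from_rotvec(s['eef_rot']).as_matrix()[:,1]; print(s['time_s'],s['position'],'psi',np.degrees(np.arctan2(y[1],y[0])),s['joints'].round(3),s['width'],s['contact_force'])
for n in ('wrist','top','scene'):
    w=shot(n); C=cloud(w)
    if n=='wrist': save(w,'w3')
    near=(abs(C[...,0]-.57)<.13)&(abs(C[...,1]-.03)<.06)
    for a,ce,P in blobs(w,near&(C[...,2]>.083)&(C[...,2]<.09),C):
        r=cv2.minAreaRect((P[:,:2]*1000).astype(np.float32)); print(n,'top face',a,ce.round(1),r)
    h=cv2.cvtColor(w['color'],cv2.COLOR_RGB2HSV)
    for a,ce,P in blobs(w,near&(h[...,0]<13)&(h[...,1]>200)&(C[...,2]>.03)&(C[...,2]<.08),C): print('mandarin',a,plane(w,ce,.045))
E
```

```text
218 356 231 x 0.0104 y 0.1233
221 356 228 x 0.0176 y 0.123
224 357 217 x 0.0249 y 0.1231
227 357 216 x 0.0319 y 0.1235
230 357 225 x 0.0389 y 0.123
233 358 227 x 0.0459 y 0.123
236 358 222 x 0.0528 y 0.1232
239 359 199 x 0.0596 y 0.1226
8.875 [0.49000119 0.02706407 0.21144986] psi -86.57379415526546 [-1.099 -0.022  0.961  1.905  0.02   1.249 -1.656] 0.7485937464487589 [ 0.01312156  0.53990712 -0.21474343]
wrist top face 455 [326.6  12.6] ((650.2135620117188, 30.66219711303711), (20.267837524414062, 15.102391242980957), 3.400326728820801)
wrist top face 437 [321.6 196.1] ((488.1579895019531, 24.884868621826172), (31.824134826660156, 15.552248001098633), 3.1677870750427246)
top top face 42 [336.  166.5] ((664.318359375, 31.374801635742188), (19.370798110961914, 14.156160354614258), 1.5524301528930664)
scene top face 90 [290.7 167.4] ((488.53424072265625, 23.559524536132812), (32.973995208740234, 14.208715438842773), 1.433809757232666)
scene top face 133 [291.5 238.5] ((658.7538452148438, 30.008697509765625), (32.67120361328125, 15.883301734924316), 1.3080114126205444)
```

View pics/w3.png

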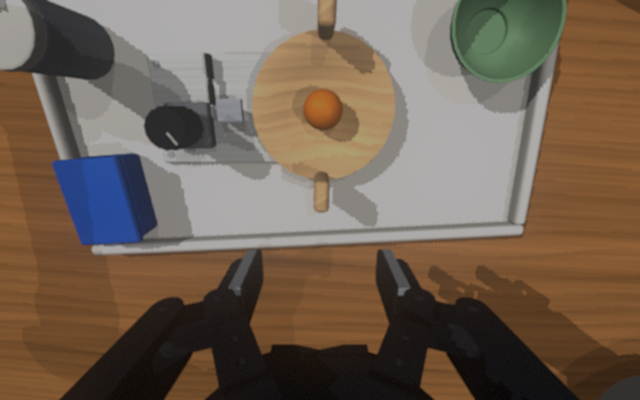

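The pointer and mark form one line at (210,80), and the mandarin is centred at (322,108). The near handle is at (321,195), at world (0.488, 0.0248) and about 3.2°. I'll descend and grip it gently.

Emit:
arm_command:
  plan:
    - [[-0.03,-0.04,-0.6,0,-0.5],[-0.03,-0.04,-1.3,0,-0.5],[-0.03,-0.04,-1.9,0,-0.5],[-0.03,-0.04,-2.4,0,-0.4],[-0.03,-0.04,-2.65,0,-0.2],[-0.03,-0.04,-2.65,0,0.1],[-0.03,-0.04,-2.65,0,0.3],[-0.03,-0.04,-2.65,0,0.4]]

```text
time_s: 10.02
position: [0.4889, 0.0248, 0.0535]
eef_rot: [-3.139, -0.091, -0.003]
contact_force: [-1.0, 0.1, 0.3]
width: 0.301
grasp_force: 0.0
```

Emit:
arm_command:
  plan:
    - [[0,0,0,0,0.5],[0,0,0,0,0.55],[0,0,0,0,0.6],[0,0,0,0,0.65],[0,0,0,0,0.7],[0,0,0,0,0.8],[0,0,0,0,1],[0,0,0,0,1]]

```text
time_s: 11.02
position: [0.4881, 0.0245, 0.0526]
eef_rot: [-3.14, -0.09, 0.0]
contact_force: [-1.7, -1.1, 5.2]
width: 0.184
grasp_force: 58.2
```

Emit:
arm_command:
  plan:
    - [[0,0,0,0,1],[0,0,0,0,1],[0,0,0,0,1],[0,0,0,0,1]]

```text
time_s: 11.52
position: [0.4881, 0.0245, 0.0526]
eef_rot: [-3.14, -0.09, 0.0]
contact_force: [-1.9, -0.8, 5.2]
width: 0.18
grasp_force: 58.2
```

Emit:
arm_command:
  plan:
    - [[0,0,0.01,0,1],[0,0,0.04,0,1],[0,0,0.09,0,1],[0,0,0.16,0,1],[0,0,0.24,0,1],[0,0,0.31,0,1],[0,0,0.36,0,1],[0,0,0.38,0,1]]

```text
time_s: 12.52
position: [0.4882, 0.0246, 0.0755]
eef_rot: [-3.14, -0.09, -0.0]
contact_force: [1.0, 0.6, -2.3]
width: 0.18
grasp_force: 58.3
```

```bash
cat > chk.py <<'E'
from m import *
s=arm.sense(); y=R.from_rotvec(s['eef_rot']).as_matrix(); print(s['time_s'],s['position'],'psi',np.degrees(np.arctan2(y[1,1],y[0,1])),'tz',y[:,2].round(4),s['joints'].round(3),s['width'],s['contact_force'])
w=shot('wrist'); C=cloud(w); h=cv2.cvtColor(w['color'],cv2.COLOR_RGB2HSV)
m=(h[...,0]<12)&(h[...,1]>200)&(h[...,2]>100)&(w['range_z']<.3)
k,l,st,ce=cv2.connectedComponentsWithStats(m.astype(np.uint8)); i=1+st[1:,4].argmax(); print('mandarin px',ce[i],st[i,4],'top z',C[l==i][:,2].max())
# plate in the tool frame: bamboo hue points, plane fit on brim annulus
W=np.eye(4); W[:3,:3]=y; W[:3,3]=s['position']; hold=s['position']+0.0187*-y[:,2]
bm=(h[...,0]>=10)&(h[...,0]<25)&(h[...,1]>60)&(C[...,2]>hold[2]-.06)&(C[...,2]<hold[2]-.015)&(w['range_z']>0)
P=C[bm]; q=P[:,:2]; d=hold[:2]; ctr=d+.085*y[:2,0]; r=np.linalg.norm(q-ctr,axis=1)
b=P[(r>.068)&(r<.074)]; A=np.c_[b[:,:2]-ctr,np.ones(len(b))]; f=np.linalg.lstsq(A,b[:,2],rcond=None)[0]
for _ in range(3): e=abs(b[:,2]-A@f); g=e<.004; f=np.linalg.lstsq(A[g],b[g][:,2],rcond=None)[0]
print('ctr',ctr,'brim',g.sum(),'tilt deg x,y',np.degrees(f[:2]),'z',f[2])
o,v=ray(w,ce[i]); t=(f[2]+.007-o[2])/v[0,2]; print('mandarin off ctr', (o+v[0]*t)[:2]-ctr)
E
python3 chk.py
```

```text
12.525 [0.48824584 0.02460372 0.07554407] psi -86.70624148687314 tz [ 3.e-04  3.e-04 -1.e+00] [-1.009  0.223  0.969  2.064 -0.225  0.962 -1.435] 0.1804447544896847 [ 0.9527946   0.62032617 -2.28589482]Traceback (most recent call last):
  File "chk.py", line 5, in <module>
    k,l,st,ce=cv2.connectedComponentsWithStats(m.astype(np.uint8)); i=1+st[1:,4].argmax(); print('mandarin px',ce[i],st[i,4],'top z',C[l==i][:,2].max())
                                                                        ~~~~~~~~~~~~~~~^^
ValueError: attempt to get argmax of an empty sequence
```

```bash
python3 -c "
from h import *
d=shot('wrist');save(d,'w4');print(d['range_z'][::50,::80].round(2));print(d['color'][::50,320])
a=shot('scene');save(a,'s4',(220,100,480,280),3)"
```

```text
[[0.17 0.17 0.17 0.13 0.14 0.13 0.17 0.15]
 [0.18 0.18 0.18 0.14 0.15 0.14 0.18 0.18]
 [0.13 0.17 0.16 0.15 0.12 0.15 0.19 0.19]
 [0.13 0.15 0.2  0.16 0.17 0.16 0.21 0.2 ]
 [0.19 0.22 0.22 0.17 0.17 0.17 0.22 0.22]
 [0.18 0.23 0.23 0.23 0.14 0.23 0.23 0.23]
 [0.19 0.25 0.24 0.11 0.13 0.11 0.23 0.23]
 [0.28 0.28 0.08 0.11 0.09 0.11 0.08 0.28]]
[[133 106  73]
 [155 125  87]
 [155  95  35]
 [129 102  70]
 [147 117  82]
 [ 94  73  53]
 [ 90  72  51]
 [ 31  19  11]]
```

View pics/w4.png

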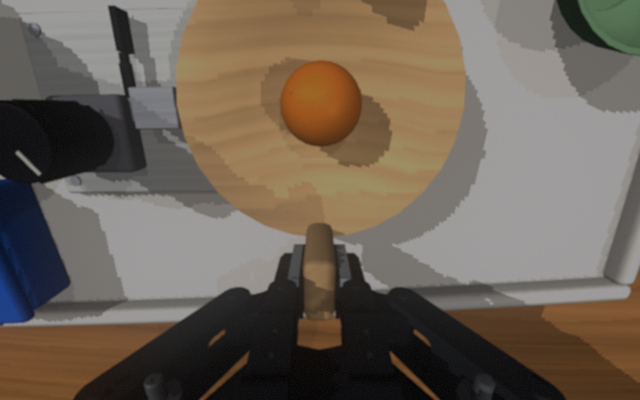

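View pics/s4.png

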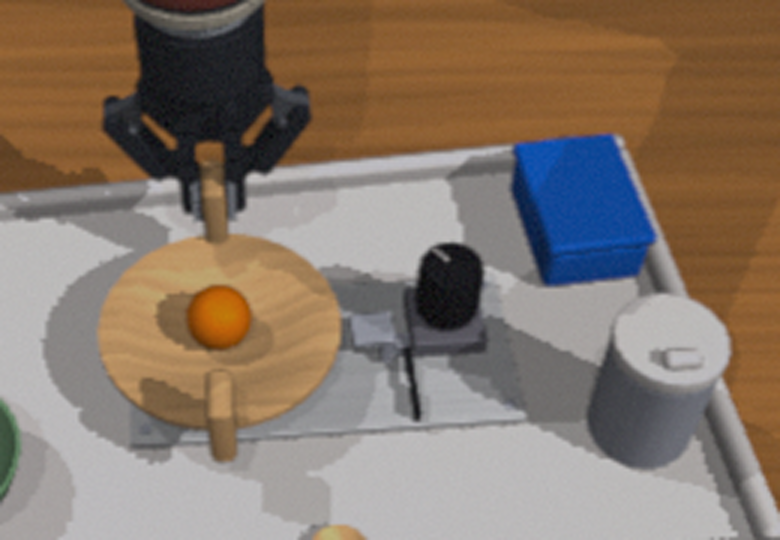

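The plate is lifted clear. The mandarin sits centred at (320,103) in the wrist view and (218,317) in the scene crop, and pointer and mark stay in line at (410,385) in that crop. My orange threshold was too strict, so I'll loosen it and check the tilt.

```bash
sed -i 's/(h\[...,0\]<12)&(h\[...,1\]>200)&(h\[...,2\]>100)/(h[...,0]<16)\&(h[...,1]>190)\&(h[...,2]>60)/' chk.py; python3 chk.py
```

```text
12.675 [0.48811828 0.0245547  0.07528145] psi -86.7076167376936 tz [-0.e+00  1.e-04 -1.e+00] [-1.009  0.224  0.969  2.064 -0.225  0.962 -1.435] 0.17800787887256267 [-0.59109997 -0.05673761 -2.02893462]
mandarin px [320.75446909 101.71979324] 4643 top z 0.21819349169852417
ctr [0.57297868 0.0294345 ] brim 6302 tilt deg x,y [-0.14276092  0.06211465] z 0.06067018771864324
mandarin off ctr [ 0.00109317 -0.00032193]
```

Level (tilt under 0.2°), with the mandarin within about 1 mm of centre. I'll lift the rest.

Emit:
arm_command:
  plan:
    - [[0,0,0.02,0,1],[0,0,0.07,0,1],[0,0,0.15,0,1],[0,0,0.25,0,1],[0,0,0.35,0,1],[0,0,0.45,0,1],[0,0,0.55,0,1],[0,0,0.65,0,1]]

```text
time_s: 13.72
position: [0.4882, 0.0245, 0.1147]
eef_rot: [-3.14, -0.09, -0.0]
contact_force: [-0.1, 0.5, -2.6]
width: 0.173
grasp_force: 58.3
```

Emit:
arm_command:
  plan:
    - [[0,0,0.1,0,1],[0,0,0.2,0,1],[0,0,0.3,0,1],[0,0,0.4,0,1],[0,0,0.5,0,1],[0,0,0.58,0,1],[0,0,0.63,0,1],[0,0,0.65,0,1]]

```text
time_s: 14.72
position: [0.4882, 0.0246, 0.1535]
eef_rot: [-3.14, -0.09, -0.0]
contact_force: [-0.8, 0.6, -2.3]
width: 0.18
grasp_force: 58.3
```

```bash
python3 chk.py; python3 - <<'E'
import numpy as np
# handle path about centre; unit shifts for tool turns, start angle 183.3 deg
a=np.radians(183.3)
for t in range(0,91,3):
    b=a+np.radians(t); print(t/5,*(85/60*np.array([np.cos(b)-np.cos(a),np.sin(b)-np.sin(a)])).round(3),end=' | ')
E
```

```text
14.725 [0.48817798 0.02455786 0.15345571] psi -86.70633533370155 tz [ 1.e-04  2.e-04 -1.e+00] [-1.097  0.064  1.007  1.985 -0.06   1.123 -1.578] 0.17952102901065206 [-0.78586443  0.57279066 -2.33529645]
mandarin px [320.72699183 100.70403884] 4531 top z 0.2963793085769715
ctr [0.57303573 0.02943778] brim 6294 tilt deg x,y [-0.13284803  0.06182348] z 0.13884646432760964
mandarin off ctr [ 0.00158781 -0.00027556]
0.0 0.0 0.0 | 0.6 0.006 -0.074 | 1.2 0.016 -0.147 | 1.8 0.03 -0.22 | 2.4 0.048 -0.292 | 3.0 0.069 -0.363 | 3.6 0.094 -0.433 | 4.2 0.123 -0.501 | 4.8 0.155 -0.568 | 5.4 0.191 -0.633 | 6.0 0.23 -0.696 | 6.6 0.273 -0.757 | 7.2 0.318 -0.816 | 7.8 0.367 -0.872 | 8.4 0.418 -0.925 | 9.0 0.472 -0.976 | 9.6 0.529 -1.024 | 10.2 0.588 -1.069 | 10.8 0.649 -1.111 | 11.4 0.712 -1.149 | 12.0 0.778 -1.184 | 12.6 0.845 -1.216 | 13.2 0.914 -1.244 | 13.8 0.984 -1.268 | 14.4 1.055 -1.289 | 15.0 1.127 -1.306 | 15.6 1.2 -1.319 | 16.2 1.274 -1.328 | 16.8 1.348 -1.334 | 17.4 1.422 -1.335 | 18.0 1.496 -1.333 |
```

Emit:
arm_command:
  plan:
    - [[0.001,-0.012,0,0.1,1],[0.003,-0.037,0,0.3,1],[0.006,-0.074,0,0.6,1],[0.016,-0.147,0,1.2,1],[0.03,-0.22,0,1.8,1],[0.048,-0.292,0,2.4,1],[0.069,-0.363,0,3.0,1],[0.094,-0.433,0,3.6,1]]

```text
time_s: 15.78
position: [0.4938, -0.0018, 0.1532]
eef_rot: [3.087, 0.584, -0.0]
contact_force: [-0.0, -0.2, -1.8]
width: 0.179
grasp_force: 58.3
```

```bash
python3 chk.py
```

```text
15.775 [ 0.4937779  -0.00181466  0.15323673] psi -68.55781067147252 tz [-2.e-04 -1.e-04 -1.e+00] [-1.033  0.084  1.007  1.974 -0.079  1.123 -1.19 ] 0.17909182053602213 [-0.02729112 -0.18244157 -1.83350806]
mandarin px [320.98900625 101.71976719] 4639 top z 0.2961369069725709
ctr [0.5728977  0.02925971] brim 6313 tilt deg x,y [-0.13084445  0.01960492] z 0.13861905064187957
mandarin off ctr [ 1.33650417e-03 -5.11678268e-05]
```

Emit:
arm_command:
  plan:
    - [[0.029,-0.068,0,0.6,1],[0.061,-0.135,0,1.2,1],[0.097,-0.2,0,1.8,1],[0.136,-0.263,0,2.4,1],[0.179,-0.324,0,3.0,1],[0.224,-0.383,0,3.6,1],[0.273,-0.439,0,4.2,1],[0.324,-0.492,0,4.8,1]]

```text
time_s: 16.82
position: [0.5133, -0.0312, 0.1532]
eef_rot: [2.898, 1.212, -0.0]
contact_force: [0.2, 0.1, -1.4]
width: 0.176
grasp_force: 58.4
```

Emit:
arm_command:
  plan:
    - [[0.054,-0.051,0,0.6,1],[0.111,-0.099,0,1.2,1],[0.17,-0.144,0,1.8,1],[0.231,-0.186,0,2.4,1],[0.294,-0.224,0,3.0,1],[0.36,-0.259,0,3.6,1],[0.427,-0.291,0,4.2,1],[0.496,-0.319,0,4.8,1]]

```text
time_s: 17.82
position: [0.5431, -0.0503, 0.1532]
eef_rot: [2.583, 1.788, -0.0]
contact_force: [0.4, -0.4, -1.4]
width: 0.179
grasp_force: 58.4
```

Emit:
arm_command:
  plan:
    - [[0.07,-0.024,0,0.6,1],[0.141,-0.045,0,1.2,1],[0.213,-0.062,0,1.8,1],[0.286,-0.075,0,2.4,1],[0.36,-0.084,0,3.0,1],[0.434,-0.09,0,3.6,1],[0.508,-0.091,0,4.2,1],[0.545,-0.0905,0,4.5,1]]

```text
time_s: 18.82
position: [0.5759, -0.0556, 0.1531]
eef_rot: [2.185, 2.257, -0.001]
contact_force: [-0.8, 0.1, -2.4]
width: 0.178
grasp_force: 58.4
```

Emit:
arm_command:
  plan:
    - [[0.025,0.001,0,0.2,1],[0.037,0.001,0,0.3,1],[0.037,0.001,0,0.3,1],[0.037,0.001,0,0.3,1],[0.037,0.001,0,0.3,1],[0.037,0.001,0,0.3,1],[0.037,0.001,0,0.3,1],[0.037,0.001,0,0.3,1]]

```text
time_s: 19.82
position: [0.5779, -0.0555, 0.1533]
eef_rot: [-2.157, -2.284, 0.0]
contact_force: [-0.5, 0.5, -2.1]
width: 0.179
grasp_force: 58.4
```

```bash
python3 chk.py; python3 off.py | awk 'NR%3==0'; python3 -c "
from h import *
save(shot('scene'),'s5',(140,90,500,310),2)"
```

```text
19.825 [ 0.5779253  -0.05546815  0.15332457] psi 3.2899709221864706 tz [-0.  0. -1.] [-0.652  0.313  0.81   1.77  -0.245  1.164  0.29 ] 0.1793058972917112 [-0.49587959  0.46179154 -2.09668146]
mandarin px [322.87261285  99.35590278] 4608 top z 0.2962410579436711
ctr [0.57304781 0.02939137] brim 6306 tilt deg x,y [-0.01139076 -0.02837725] z 0.13872438103563017
mandarin off ctr [0.00182259 0.00282152]
218 355 225 x 0.0103 y 0.123
221 356 228 x 0.0176 y 0.123
224 357 215 x 0.0249 y 0.1231
227 357 217 x 0.0319 y 0.1235
230 357 224 x 0.0389 y 0.1227
233 358 222 x 0.0459 y 0.1227
236 358 225 x 0.0528 y 0.1228
239 358 200 x 0.0595 y 0.1225
```

View pics/s5.png

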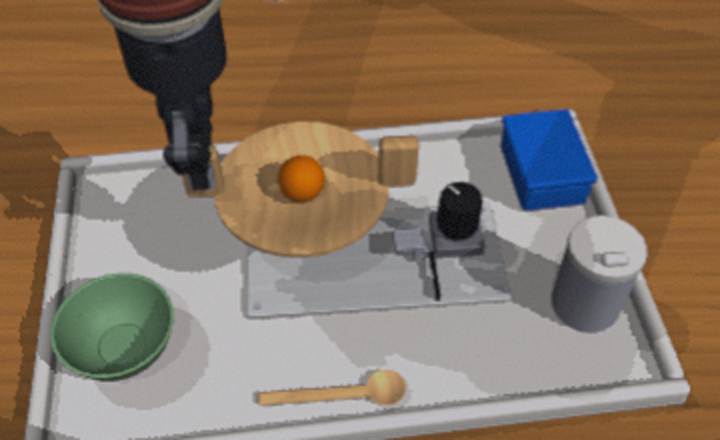

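The plate is up, level and turned a quarter (from -86.7° to 3.3°). The mandarin is central at (301,178), pointer and mark are in line at (435,275), and the other objects are in place. I'll let it settle for a second and hand in.

Emit:
arm_command:
  plan:
    - [[0,0,0,0,1],[0,0,0,0,1],[0,0,0,0,1],[0,0,0,0,1],[0,0,0,0,1],[0,0,0,0,1],[0,0,0,0,1],[0,0,0,0,1]]

```text
time_s: 20.98
position: [0.5779, -0.0555, 0.1533]
eef_rot: [-2.157, -2.284, -0.0]
contact_force: [0.3, -0.7, -1.4]
width: 0.182
grasp_force: 58.4
```

```bash
python3 chk.py | tail -1; python3 -c "
from h import *
print(arm.finish_job())"
```

```text
mandarin off ctr [0.00175902 0.00280686]
the job is handed in; nothing more can be done
None
```

The job is handed in at about 21 s: pointer set at the mark, plate lifted 10 cm and then turned a quarter turn, still held level with the mandarin resting about 3 mm from centre; the other objects looked in place in the last picture, and no verdict was returned.

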